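# Slide the full tube rack home on the analyser's loading station

## Robot

A 6-joint arm with a two-finger parallel gripper is mounted at the origin on the work surface. World frame = base frame: x ahead of the robot, y to its left, z up, the work surface at z = 0. Lengths are in m, angles in rad, forces in N, time in s.
With the tool pointing down it reaches from about 0.35 to 0.975 m from the base axis. Payload 4.9 kg.
Tool frame: the origin (TCP) lies midway between the tips of the shut fingers; the grasp point (between the pads) lies 19 mm behind it; z points along the fingers, y is the line along which they close (so a half turn about z gives the same grasp; the last joint's range is limited). The gripper opens to 85 mm and grips with 20 to 120 N. Pads are 22 mm wide; open, the fingers measure 114 mm over their backs; the gripper's body (76 mm by 85 mm) begins 54 mm behind the grasp point. The pads swing forward as they close: fully open they stand 13 mm farther back than shut.
Start: joints at [-1.308, 0.053, 1.613, -0, 1.476, -0.119], TCP at [0.233, -0.58, 0.231] pointing down, gripper open.
Joint ranges: [-3.01, 3.01], [-1.01, 2.22], [0.06, 2.58], [-1.02, 4.17], [0.09, 2.62], [-3.14, 3.14]. Speed limits (rad/s): [2.57, 2.57, 3.14, 3.14, 3.14, 3.14].

## Interface

Orientations are given as a unit quaternion [w, x, y, z].
In Python, from plant import * gives the robot as it stands.
- The arm moves only by the tool jog_arm, never from a script. Its argument "targets" is a list of rows, each a list of 3 entries, a list of its own where there are three numbers: the shift along the tool's x, y, z in units of 25 mm (1.0 is 25 mm), then the turn, a rotation vector about the tool's x, y, z in units of 8 degrees (1.0 is 8 degrees), then the opening in per cent of the stroke, from 0 (shut) to 100 (fully open). A call has 1 to 8 rows; each row is the pose to reach, as a shift and turn from the pose commanded when the call began, along the tool's axes at that moment; what a row does not reach only later rows make up. A row lasts 1/8 s, in which the tool goes at most 62.5 mm and 10.7 degrees, less where a joint would pass 70% of its speed; a pose out of reach is approached as far as the arm can. A call with a gripper value outside its range is refused whole. The fingers move at their own pace and stop on an object; the grip force is fixed at half the most. Time passes only in rows, so rows that repeat a pose let the fingers close. It gives the time, the measured TCP pose, the force, the opening and the grip force at its end, in the units of the state.
- state(): the state, without advancing time (a new reading comes with each control period).
- grab_frame(name): name is "scene" or "top"; returns (picture, depth): 480x640x3 uint8, red, green, blue; 480x640 float32, m along the optical axis (not along the pixel's ray), 0 where there is no reading.
- camera_params(name): a dict with "fovy" (degrees; the focal length in pixels is half the picture's height over the tangent of half this angle, whatever the lens; pixels are square), "cx", "cy" (the principal point, pixels), "dist" ([k1, k2, p1, p2, k3] as OpenCV has them; the pictures are not rectified), "rvec" (rotation vector, rad) and "tvec" (3), from world to camera coordinates, as OpenCV has them. Camera axes: x right, y down, z forward; pixel columns grow to the right and rows downward; lengths in m; the calibration is good to about 2 mm. A picture is of the moment at which its call begins. camera_params takes no time and is no camera call.
- job_done(): hands the job in; it is judged then, once.
The state is a dict: "time": time; "joint_pos": joint angles; "joint_vel": joint speeds; "joint_efforts": joint torques, N m; "tool_pos": TCP position; "tool_rot": TCP orientation; "contact_force": force on the tool from outside, world axes, zero at the start; "ft_torque": the same for the moment, N m; "gripper_width": opening from 0.0 (shut) to 1.0 (fully open); "grasp_force": force on a finger pad.
Only numpy, scipy, OpenCV 4.12 (cv2) and the standard library are available. Lean on these libraries where they do the work, as an engineer would, in place of code of your own. Each camera call takes 0.05 s, during which the arm holds its last target. There are 200 camera calls.

## Task

Push the rack that is full of tubes along the bench, with your fingertips against its sides, until one long side lies flush against the analyser's low guide bar and its end is against the end stop at the analyser. Do not grip it, lift it, tip it or push it from on top. Leave the empty rack and everything else on the bench where it is, and finish clear of everything.

Things in the scene. Friction and masses are not known exactly. Their poses are not given: they have to be found in the camera images.
- full_rack: The rack to push: white block 80 (its x) x 140 (its y) x 45 mm high with straight solid sides, full of purple-capped tubes (4 x 7) that reach 72 mm above the bench; one rigid loose piece, 0.35 to 0.6 kg. Origin: centre of its underside, z up. Starts with its length within about 10 degrees of the guide bar, its far side about 125 mm short of the bar, in one of two places side by side.
- empty_rack: The same white block rack (80 x 140 x 45 mm, same origin and axes) with empty holes and no tubes; 0.25 kg, loose, in the other of the two places. To be left alone. It does not stand in the lane: a strip 100 mm wide in front of the guide bar is free along its whole length.
- station: Analyser loading station, fixed. Origin: at bench height in the inner corner of guide bar and end stop. The bar's flat face is the plane x = 0, the stop's flat face the plane y = 0. A rack that is home has its origin at x = -40, y = +70 mm here, its length along y. The frame is turned at most 4 degrees from the world's. Casing: 170 high, y = -300 to -60, x = -210 to +90 mm.
- guide_bar (a point): Middle of the guide bar's flat face at its upper edge. Low aluminium bar, 12 mm thick, 25 mm high, along the station's y from y = -14 to +486 mm, on the +x side of its face.
- end_stop (a point): Point on the end stop's flat face at its upper edge, 40 mm from the guide bar's face. Aluminium, 14 mm thick, 30 mm high, along the station's x from x = -100 to +12 mm, on the -y side of its face.
- jar: Small amber jar with a white lid, 32 mm across, 45 mm high, loose; origin: centre of its underside. It stands between the two racks' places, on the robot's side. To be left alone.
- tip_box: Grey box with a clear lid, 87 x 122 x 68 mm high, loose, behind the guide bar; origin: centre of its underside. To be left alone.
- beaker: Glass beaker, 66 mm across, 85 mm high, loose, behind the guide bar; origin: centre of its underside. To be left alone.
- reagent: White bottle with a blue cap, 64 mm across, 130 mm high, loose, to the left; origin: centre of its underside. To be left alone.
- orange_rack: Empty orange block rack 90 x 110 x 40 mm high, loose, to the left; origin: centre of its underside. To be left alone.
- pipette: Hand pipette lying on the bench, about 250 mm long, 30 mm wide, 26 mm high, loose, on the right near the robot; origin at bench height near its middle. To be left alone.
Not all that is in view belongs to the job. What is shaped like the full_rack but orange, turquoise or yellow is not meant.

How it is judged:
By the outcome, as a careful person would: the job done as asked, in the order asked, and still so for the second after the job is handed in, with the robot touching nothing.
It also fails if it takes over 53 s, if anything falls off the work surface, if the arm or the gripper's body presses on something with over 40 N, if the wrist force passes 120 N, or if a joint passes its speed limit or range.

## Working session

There is one attempt and no reset: what is moved stays moved. The work goes in short steps, Python scripts to look and compute and a tool call to move; the robot and the scene stay as the last step left them, time stands still between calls to the robot, and variables do not carry over. Pictures are saved under pics/ and viewed, at most 10 in all, crops included, and the job is handed in when it is done.

Besides the shell and the picture viewer there is one more tool, called after "Request:" by a JSON object that holds its "name" and its "arguments". jog_arm: Moves the arm, as the interface text tells. Its arguments: {"type":"object","properties":{"targets":{"type":"array"}},"required":["targets"]}

```bash
mkdir -p pics; cat > h.py <<'E'
from plant import *
import numpy as np, cv2
def cam(n):
    c=camera_params(n); f=240/np.tan(np.radians(c["fovy"])/2)
    K=np.array([[f,0,c["cx"]],[0,f,c["cy"]],[0,0,1]]); R=cv2.Rodrigues(np.array(c["rvec"],float))[0]
    return K,np.array(c["dist"],float),R,np.array(c["tvec"],float).ravel()
def onplane(n,px,z):
    K,d,R,t=cam(n); u=cv2.undistortPoints(np.array(px,float).reshape(-1,1,2),K,d).reshape(-1,2)
    o=-R.T@t; v=np.c_[u,np.ones(len(u))]@R
    return o+v*((z-o[2])/v[:,2])[:,None]
def snap(n,fn):
    p,d=grab_frame(n); cv2.imwrite(fn,cv2.cvtColor(p,cv2.COLOR_RGB2BGR)); np.save(fn[:-3]+"npy",d); return p,d
E
python3 - <<'E'
from h import *
for n in("top","scene"):
    snap(n,f"pics/{n}0.png"); K,d,R,t=cam(n); print(n,-R.T@t,R[2],K[0,0],d)
print(state())
E
```

```text
top [0.28512971 0.05919735 1.07776434] [ 0.23096078  0.00365827 -0.97295618] 476.09939666469285 [-0.04953086  0.          0.          0.          0.        ]
scene [1.10541997 0.54183256 0.94277044] [-0.49565628 -0.43288537 -0.75295093] 574.490056808331 [0.05791413 0.         0.         0.         0.        ]
{'time': 0.1, 'joint_pos': array([-1.30798934e+00,  5.33502587e-02,  1.61416361e+00,  3.28880931e-06,
        1.47601710e+00, -1.19015550e-01]), 'joint_vel': array([ 0.00059632, -0.00224909, -0.00451926, -0.00059286,  0.00110234,
        0.00069639]), 'joint_efforts': array([ 4.49113586e-04, -3.94904172e+01, -3.71362674e+01, -1.58910980e-04,
        3.84447689e-03, -2.40345930e-07]), 'tool_pos': array([ 0.23272543, -0.57943925,  0.23014499]), 'tool_rot': array([-9.66773598e-04,  9.81831295e-01,  1.89753442e-01, -6.79857777e-05]), 'contact_force': array([ 0.06945841, -0.05694351,  0.75392219]), 'ft_torque': array([-0.05983799,  0.03188998, -0.01790426]), 'grasp_force': 0.0, 'gripper_width': 1.0021025663574805}
```

View pics/top0.png

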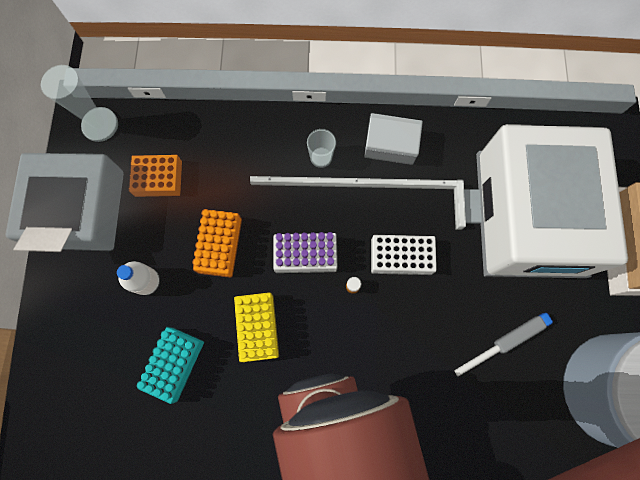

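View pics/scene0.png

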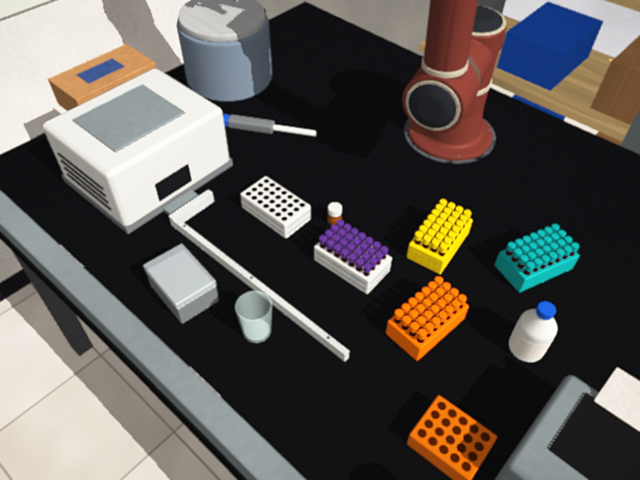

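The full rack is the white one with purple caps at top (306,252). The orange (217,243), yellow (256,327) and turquoise (170,365) ones are decoys, and the empty rack is at (404,254). I'll confirm with an enlarged crop.

```bash
python3 - <<'E'
import cv2
p=cv2.imread("pics/top0.png")[165:305,240:480]
cv2.imwrite("pics/c1.png",cv2.resize(p,None,fx=3.3333,fy=3.3333,interpolation=cv2.INTER_CUBIC))
E
```

```text
(no output)
```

View pics/c1.png

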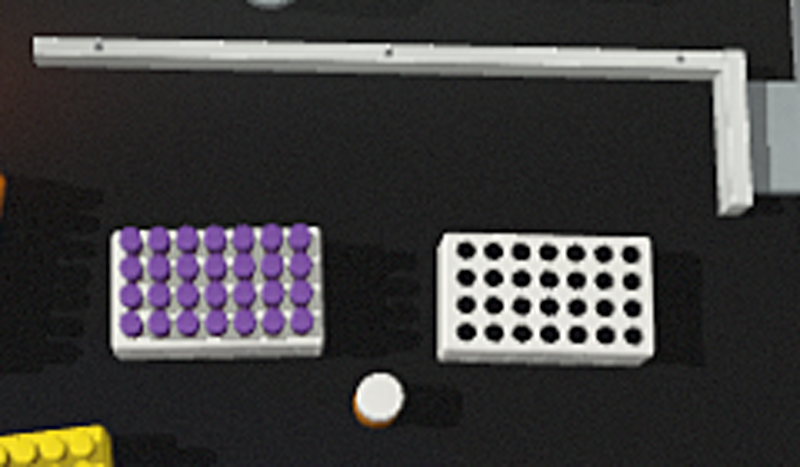

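The crop confirms it: the purple-capped white rack has top corners at crop (112,232), (320,227), (323,344) and (114,346). The bar's lower line runs (35,65)–(714,80), and the stop face (714,82)–(719,206).

```bash
python3 - <<'E'
from h import *
np.set_printoptions(precision=4,suppress=True)
c=lambda a:(np.array(a,float)+.5)/3.3333-.5+[240,165]
for n,a,z in [("full",[(112,232),(320,227),(323,344),(114,346)],.045),("empty",[(440,235),(651,238),(650,353),(438,351)],.045),
 ("bar bottom",[(35,65),(375,72),(714,80)],0),("bar topedge",[(35,54),(714,70)],.025),("stop",[(714,80),(719,206)],.03),("jar",[(379,397)],.045)]:
    P=onplane("top",c(a),z); print(n,P[:,:2].tolist(),P.mean(0))
    if len(a)==4: print([np.linalg.norm(P[i]-P[i-1]) for i in range(4)], np.degrees(np.arctan2(*(P[3]-P[2])[:2])))
# depth-based: white/purple points
d=np.load("pics/top0.npy"); K,ds,R,t=cam("top")
v,u=np.mgrid[0:480,0:640]; un=cv2.undistortPoints(np.c_[u.ravel(),v.ravel()].astype(float).reshape(-1,1,2),K,ds).reshape(-1,2)
X=((np.c_[un,np.ones(len(un))]*d.reshape(-1,1))-t)@R; X=X.reshape(480,640,3)
def rect(n,r0,r1,c0,c1,z0,z1):
    q=X[r0:r1,c0:c1].reshape(-1,3); q=q[(q[:,2]>z0)&(q[:,2]<z1)]
    (a,b),s,an=cv2.minAreaRect(q[:,:2].astype(np.float32)); print(n,len(q),a,b,s,an,q[:,2].mean())
rect("full",225,280,262,345,.035,.08); rect("empty",225,280,365,445,.035,.06)
rect("bar",170,200,245,450,.018,.035); rect("stop",192,232,452,472,.018,.04)
E
```

```text
full [[0.540256920143915, 0.16934056315974705], [0.5477520654731105, 0.02992681804331962], [0.46818979338419553, 0.026274913379470674], [0.462862276275512, 0.16406955358768952]] [0.5048 0.0974 0.045 ]
[np.float64(0.07757392887707604), np.float64(0.1396150763022889), np.float64(0.07964603912075215), np.float64(0.13789758993055606)] -2.2141085291396694
empty [[0.544557939735907, -0.05070784741506342], [0.546622296949949, -0.19288058706875308], [0.46820027608743436, -0.19011999759910325], [0.46565832401344953, -0.04968142164576101]] [ 0.5063 -0.1208  0.045 ]
[np.float64(0.07890629196085286), np.float64(0.14218772616278447), np.float64(0.07847059455860281), np.float64(0.14046157886108612)] -1.0369460300551996
bar bottom [[0.6734041061792462, 0.2359412659910183], [0.6751216506490613, -0.008448985247807052], [0.6766929373397459, -0.252913890558057]] [ 0.6751 -0.0085  0.    ]
bar topedge [[0.6725790884918694, 0.23236692524821262], [0.675064719254209, -0.24596962357536098]] [ 0.6738 -0.0068  0.025 ]
stop [[0.6657936187577234, -0.24422614978230192], [0.574443678324059, -0.24416750563376302]] [ 0.6201 -0.2442  0.03  ]
jar [[0.43402906828100285, -0.011136878426038062]] [ 0.434  -0.0111  0.045 ]
full 2276 0.5047855973243713 0.09828511625528336 (0.08085324615240097, 0.14037035405635834) 3.037642240524292 0.06028471906244804
empty 2245 0.5074369311332703 -0.12338115274906158 (0.08082704991102219, 0.14126791059970856) 0.4103702902793884 0.04536115494529568
bar 1127 0.6807342171669006 -0.001087084412574768 (0.017447538673877716, 0.4699733853340149) 0.5292326807975769 0.02470592851364733
stop 228 0.6180524230003357 -0.2588280439376831 (0.08145121484994888, 0.015272138640284538) 0.21636083722114563 0.028504839039668755
```

```bash
cat >> h.py <<'E'
from scipy.spatial.transform import Rotation as Ro
def plan(xyz,yaw):
    s=state(); R0=Ro.from_quat(np.roll(s["tool_rot"],-1)); Rt=Ro.from_euler("z",yaw,degrees=True)*Ro.from_euler("x",180,degrees=True)
    print("t",s["time"],"tcp",s["tool_pos"].round(4),"F",s["contact_force"].round(1),"shift",(R0.inv().apply(np.array(xyz)-s["tool_pos"])/.025).round(3),"turn",((R0.inv()*Rt).as_rotvec(degrees=True)/8).round(3))
def cloud(d,n="top"):
    K,ds,R,t=cam(n); v,u=np.mgrid[0:480,0:640]; un=cv2.undistortPoints(np.c_[u.ravel(),v.ravel()].astype(float).reshape(-1,1,2),K,ds).reshape(-1,2)
    return (((np.c_[un,np.ones(len(un))]*d.reshape(-1,1))-t)@R).reshape(480,640,3)
E
python3 - <<'E'
from h import *
X=cloud(np.load("pics/top0.npy"))[288:366,228:285].reshape(-1,3); X=X[(X[:,2]>.035)&(X[:,2]<.09)]
print("yellow",X.min(0),X.max(0))
plan((.433,.098,.2),.4)
E
```

```text
yellow [0.26281982 0.14994223 0.03544742] [0.41091168 0.2480343  0.07822062]
t 0.1 tcp [ 0.2327 -0.5794  0.2301] F [ 0.1 -0.1  0.8] shift [ 17.531 -22.159   1.253] turn [-1.400e-02  1.000e-03  2.685e+00]
```

Request:
{"name": "jog_arm", "arguments": {"targets": [[[17.53, -22.16, 1.2], [0, 0, 2.69], 55], [[17.53, -22.16, 1.2], [0, 0, 2.69], 55], [[17.53, -22.16, 1.2], [0, 0, 2.69], 55], [[17.53, -22.16, 1.2], [0, 0, 2.69], 55], [[17.53, -22.16, 1.2], [0, 0, 2.69], 55], [[17.53, -22.16, 1.2], [0, 0, 2.69], 55], [[17.53, -22.16, 1.2], [0, 0, 2.69], 55], [[17.53, -22.16, 1.2], [0, 0, 2.69], 55]]}}

```text
time: 1.1
tool_pos: [0.3745, -0.099, 0.2098]
tool_rot: [0.0, 1.0, 0.003, 0.0]
contact_force: [0.6, -0.4, 0.6]
gripper_width: 0.551
grasp_force: 0.0
```

```bash
python3 -c "
from h import *
plan((.433,.098,.2),.4)"
```

```text
t 1.1 tcp [ 0.3745 -0.099   0.2098] F [ 0.6 -0.4  0.6] shift [ 2.385 -7.866  0.392] turn [ 0.001 -0.005 -0.011]
```

Request:
{"name": "jog_arm", "arguments": {"targets": [[[2.3, -7.5, 0.4], [0, 0, 0], 55], [[2.3, -7.5, 0.4], [0, 0, 0], 55], [[2.3, -7.5, 0.4], [0, 0, 0], 55], [[2.3, -7.5, 0.4], [0, 0, 0], 55], [[2.3, -7.5, 0.4], [0, 0, 0], 55], [[2.3, -7.5, 0.4], [0, 0, 0], 55]]}}

```text
time: 1.85
tool_pos: [0.4307, 0.0857, 0.2]
tool_rot: [0.0, 1.0, 0.002, -0.0]
contact_force: [0.1, -0.8, -0.2]
gripper_width: 0.549
grasp_force: 0.0
```

```bash
python3 -c "
from h import *
plan((.433,.098,.018),.4)"
```

```text
t 1.85 tcp [0.4307 0.0857 0.2   ] F [ 0.1 -0.8 -0.2] shift [ 0.095 -0.495  7.278] turn [ 0.003  0.001 -0.02 ]
```

Request:
{"name": "jog_arm", "arguments": {"targets": [[[0.1, -0.5, 1.5], [0, 0, 0], 55], [[0.1, -0.5, 3.5], [0, 0, 0], 55], [[0.1, -0.5, 5.3], [0, 0, 0], 55], [[0.1, -0.5, 6.5], [0, 0, 0], 55], [[0.1, -0.5, 7.2], [0, 0, 0], 55], [[0.1, -0.5, 7.25], [0, 0, 0], 55], [[0.1, -0.5, 7.25], [0, 0, 0], 55]]}}

```text
time: 2.72
tool_pos: [0.434, 0.0986, 0.0197]
tool_rot: [-0.0, 1.0, 0.002, 0.001]
contact_force: [0.5, 0.5, 0.9]
gripper_width: 0.552
grasp_force: 0.0
```

```bash
python3 -c "
from h import *
plan((.433,.098,.018),.4)
p,d=snap('scene','pics/s1.png')
cv2.imwrite('pics/s1c.png',cv2.resize(cv2.cvtColor(p,cv2.COLOR_RGB2BGR)[130:330,240:500],None,fx=3,fy=3,interpolation=cv2.INTER_CUBIC))"
```

```text
t 2.725 tcp [0.434  0.0986 0.0197] F [0.5 0.5 0.9] shift [-0.041  0.024  0.069] turn [ 0.    -0.01  -0.018]
```

View pics/s1c.png

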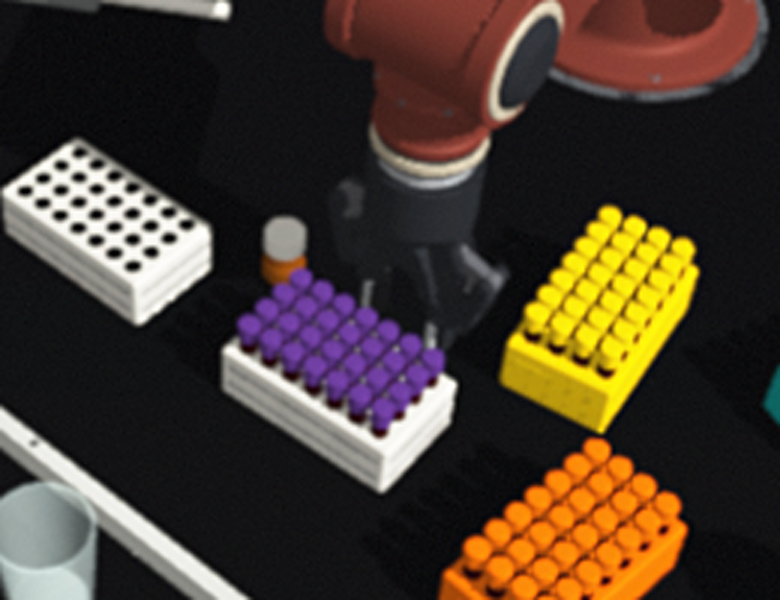

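The fingers stand behind the rack, clear of everything (crop (365,290) and (432,330)). Pushing +x now.

Request:
{"name": "jog_arm", "arguments": {"targets": [[[0.3, 0, 0], [0, 0, 0], 55], [[0.6, 0, 0], [0, 0, 0], 55], [[1.0, 0, 0], [0, 0, 0], 55], [[1.4, 0, 0], [0, 0, 0], 55], [[1.8, 0, 0], [0, 0, 0], 55], [[2.2, 0, 0], [0, 0, 0], 55], [[2.6, 0, 0], [0, 0, 0], 55], [[3.0, 0, 0], [0, 0, 0], 55]]}}

```text
time: 3.78
tool_pos: [0.5076, 0.1, 0.0185]
tool_rot: [0.0, 1.0, 0.003, -0.002]
contact_force: [-6.7, -0.1, 4.9]
gripper_width: 0.549
grasp_force: 3.3
```

```bash
cat >> h.py <<'E'
def rackpose(fn,box=None):
    p,d=snap("top",fn); X=cloud(d); h=cv2.cvtColor(p,cv2.COLOR_RGB2HSV); m=(h[...,0]>125)&(h[...,0]<150)&(h[...,1]>80)
    q=X[m&(X[...,2]>.06)&(X[...,2]<.085)]; r=cv2.minAreaRect(q[:,:2].astype(np.float32)); print("caps",len(q),r)
E
python3 -c "
from h import *
rackpose('pics/t1.png'); plan((.583,.098,.018),.4)"
```

```text
caps 18 ((0.6320831775665283, -0.11837893724441528), (0.036654435098171234, 0.3941577970981598), 18.305727005004883)
t 3.825 tcp [0.5094 0.0999 0.0189] F [-1.9  0.  -0.4] shift [2.943 0.095 0.034] turn [ 0.001  0.005 -0.005]
```

Request:
{"name": "jog_arm", "arguments": {"targets": [[[0.4, 0, 0], [0, 0, 0], 55], [[0.8, 0, 0], [0, 0, 0], 55], [[1.2, 0, 0], [0, 0, 0], 55], [[1.6, 0, 0], [0, 0, 0], 55], [[2.0, 0, 0], [0, 0, 0], 55], [[2.3, 0, 0], [0, 0, 0], 55], [[2.5, 0, 0], [0, 0, 0], 55], [[2.7, 0, 0], [0, 0, 0], 55]]}}

```text
time: 4.82
tool_pos: [0.5759, 0.1003, 0.0188]
tool_rot: [0.0, 1.0, 0.003, -0.0]
contact_force: [-2.2, -0.9, -1.3]
gripper_width: 0.549
grasp_force: 1.2
```

Request:
{"name": "jog_arm", "arguments": {"targets": [[[0.08, 0, 0], [0, 0, 0], 55], [[0.16, 0, 0], [0, 0, 0], 55]]}}

```text
time: 5.08
tool_pos: [0.5797, 0.1004, 0.0189]
tool_rot: [-0.0, 1.0, 0.003, -0.0]
contact_force: [-2.0, -0.0, -0.2]
gripper_width: 0.553
grasp_force: 1.5
```

```bash
python3 -c "
from h import *
p,d=snap('scene','pics/s2.png'); plan((.583,.098,.018),.4)
cv2.imwrite('pics/s2c.png',cv2.resize(cv2.cvtColor(p,cv2.COLOR_RGB2BGR)[160:360,160:420],None,fx=3,fy=3,interpolation=cv2.INTER_CUBIC))"
```

```text
t 5.125 tcp [0.58   0.1004 0.019 ] F [-2.4  0.3 -1.7] shift [0.118 0.095 0.039] turn [-0.    -0.003 -0.005]
```

View pics/s2c.png

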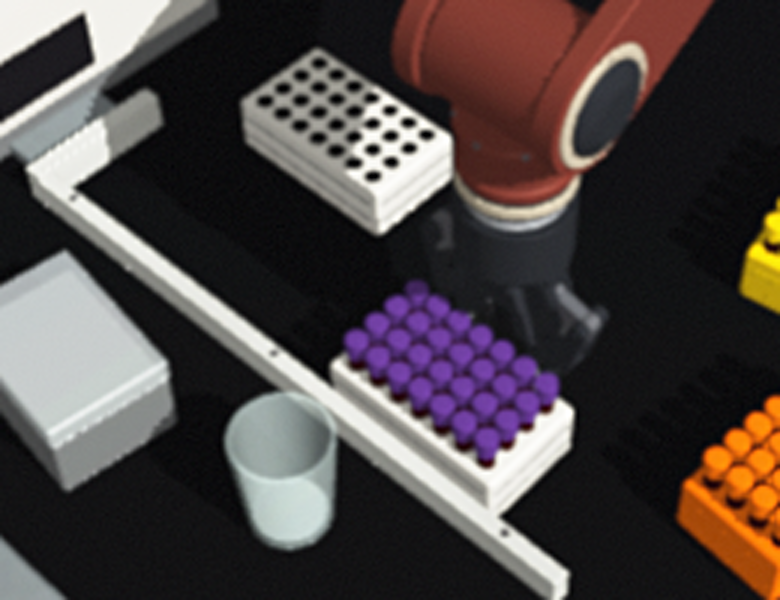

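The rack is square and within a few mm of the bar. I'll creep until the force rises.

Request:
{"name": "jog_arm", "arguments": {"targets": [[[0.06, 0, 0], [0, 0, 0], 55], [[0.12, 0, 0], [0, 0, 0], 55]]}}

```text
time: 5.38
tool_pos: [0.5828, 0.1004, 0.019]
tool_rot: [-0.0, 1.0, 0.003, 0.0]
contact_force: [-2.8, 0.3, 0.6]
gripper_width: 0.548
grasp_force: 1.7
```

Request:
{"name": "jog_arm", "arguments": {"targets": [[[0.06, 0, 0], [0, 0, 0], 55], [[0.12, 0, 0], [0, 0, 0], 55]]}}

```text
time: 5.62
tool_pos: [0.5828, 0.1003, 0.0189]
tool_rot: [0.0, 1.0, 0.003, -0.004]
contact_force: [-18.8, -1.3, 13.5]
gripper_width: 0.554
grasp_force: 9.3
```

Request:
{"name": "jog_arm", "arguments": {"targets": [[[0.06, 0, 0], [0, 0, 0], 55], [[0.12, 0, 0], [0, 0, 0], 55]]}}

```text
time: 5.88
tool_pos: [0.5827, 0.1003, 0.0189]
tool_rot: [0.001, 1.0, 0.004, -0.009]
contact_force: [-30.7, -2.3, 23.8]
gripper_width: 0.552
grasp_force: 15.4
```

Firm contact along the bar. Back off, raise, and plan the move round to the +y end.

Request:
{"name": "jog_arm", "arguments": {"targets": [[[-0.8, 0, 0], [0, 0, 0], 55], [[-1.6, 0, 0], [0, 0, 0], 55], [[-1.6, 0, -2.0], [0, 0, 0], 40], [[-1.6, 0, -4.0], [0, 0, 0], 30], [[-1.6, -3.0, -5.5], [0, 0, 1], 30], [[-1.6, -5.0, -5.5], [0, 0, 2.2], 30], [[-1.6, -5.0, -5.5], [0, 0, 3.4], 30], [[-1.6, -5.0, -5.5], [0, 0, 4.6], 30]]}}

```text
time: 6.88
tool_pos: [0.5493, 0.2268, 0.1578]
tool_rot: [-0.001, 0.949, -0.314, 0.002]
contact_force: [-0.1, -0.4, 0.2]
gripper_width: 0.302
grasp_force: 0.0
```

```bash
python3 -c "
from h import *
plan((.632,.210,.15),-89.6); print(state()['joint_pos'])"
```

```text
t 6.875 tcp [0.5493 0.2268 0.1578] F [-0.1 -0.4  0.2] shift [ 3.056 -1.434  0.324] turn [-0.033 -0.007  6.62 ]
[ 2.66451145e-01  3.32275087e-02  1.75830689e+00 -6.26190794e-05
  1.34545164e+00  2.47670184e+00]
```

Joint 6 would run out of range that way, so I'll turn the other way to yaw +90.4°, which gives the same contact geometry.

Request:
{"name": "jog_arm", "arguments": {"targets": [[[1.5, -0.7, 0], [0, 0, -1.3], 30], [[3.0, -1.4, 0], [0, 0, -2.6], 30], [[3.0, -1.4, 0.3], [0, 0, -3.9], 30], [[3.0, -1.4, 0.3], [0, 0, -5.2], 30], [[3.0, -1.4, 0.3], [0, 0, -6.5], 30], [[3.0, -1.4, 0.3], [0, 0, -7.8], 30], [[3.0, -1.4, 0.3], [0, 0, -9.1], 30], [[3.0, -1.4, 0.3], [0, 0, -10.4], 30]]}}

```text
time: 7.88
tool_pos: [0.6305, 0.2089, 0.1498]
tool_rot: [0.0, 0.917, 0.4, 0.002]
contact_force: [-0.1, 0.1, -0.4]
gripper_width: 0.299
grasp_force: 0.0
```

```bash
python3 -c "
from h import *
plan((.632,.210,.15),90.4); print(state()['joint_pos'])
p,d=snap('top','pics/t2.png'); X=cloud(d); q=X[225:232,270:340]
cv2.imwrite('pics/t2c.png',cv2.resize(cv2.cvtColor(p,cv2.COLOR_RGB2BGR)[120:300,220:480],None,fx=3,fy=3,interpolation=cv2.INTER_CUBIC))"
```

```text
t 7.875 tcp [0.6305 0.2089 0.1498] F [-0.1  0.1 -0.4] shift [ 0.073  0.016 -0.01 ] turn [ 0.023 -0.014 -5.413]
[ 2.08102373e-01  2.00011717e-01  1.59105459e+00 -9.97681670e-05
  1.34677995e+00  9.56936960e-01]
```

View pics/t2c.png

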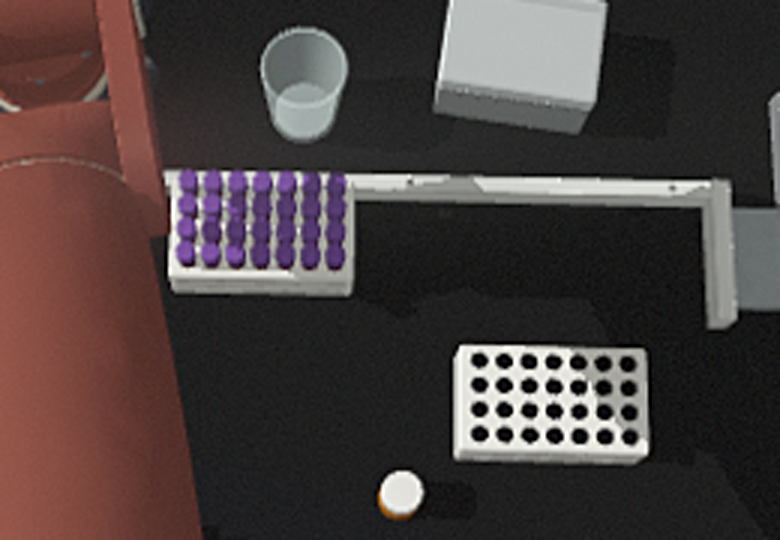

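The rack lies along the bar with front top corners at crop (171,280) and (352,285). The rest hasn't moved. Finish the turn.

Request:
{"name": "jog_arm", "arguments": {"targets": [[[0, 0, 0], [0, 0, -1.3], 30], [[0, 0, 0], [0, 0, -2.6], 30], [[0, 0, 0], [0, 0, -3.9], 30], [[0.07, 0, 0], [0, 0, -5.2], 30], [[0.07, 0, 0], [0, 0, -5.41], 30], [[0.07, 0, 0], [0, 0, -5.41], 30]]}}

```text
time: 8.68
tool_pos: [0.6307, 0.2101, 0.1492]
tool_rot: [0.0, 0.708, 0.706, 0.001]
contact_force: [-0.2, 0.3, 0.6]
gripper_width: 0.298
grasp_force: 0.0
```

```bash
python3 -c "
from h import *
print(onplane('top',(np.array([(171,280),(352,285)])+.5)/3-.5+[220,120],.045))
X=cloud(np.load('pics/t2.npy'))[165:222,270:345].reshape(-1,3); X=X[(X[:,2]>.035)&(X[:,2]<.05)]; print(np.percentile(X,[0.5,2,98,99.5],axis=0))
plan((.632,.210,.019),90.4)"
```

```text
[[0.58994197 0.16416759 0.045     ]
 [0.58996603 0.02775833 0.045     ]]
[[0.59369941 0.02810093 0.03551605]
 [0.59420741 0.02866451 0.03770272]
 [0.67035573 0.16628045 0.04929003]
 [0.67374414 0.16721803 0.04983515]]
t 8.675 tcp [0.6307 0.2101 0.1492] F [-0.2  0.3  0.6] shift [-4.000e-03  4.400e-02  5.207e+00] turn [ 0.009 -0.002 -0.068]
```

Request:
{"name": "jog_arm", "arguments": {"targets": [[[0, 0, 1.5], [0, 0, 0], 30], [[0, 0, 3.3], [0, 0, 0], 30], [[0, 0, 4.6], [0, 0, 0], 30], [[0, 0, 5.1], [0, 0, 0], 30], [[0, 0, 5.2], [0, 0, 0], 30], [[0, 0, 5.2], [0, 0, 0], 30]]}}

```text
time: 9.43
tool_pos: [0.6316, 0.2103, 0.0206]
tool_rot: [0.001, 0.707, 0.707, 0.001]
contact_force: [0.4, -0.2, 0.7]
gripper_width: 0.302
grasp_force: 0.0
```

Request:
{"name": "jog_arm", "arguments": {"targets": [[[-0.4, 0, 0], [0, 0, 0], 30], [[-0.8, 0, 0], [0, 0, 0], 30], [[-1.1, 0, 0], [0, 0, 0], 30], [[-1.4, 0, 0], [0, 0, 0], 30], [[-1.8, 0, 0], [0, 0, 0], 30], [[-2.2, 0, 0], [0, 0, 0], 30], [[-2.6, 0, 0], [0, 0, 0], 30], [[-3.0, 0, 0], [0, 0, 0], 30]]}}

```text
time: 10.42
tool_pos: [0.6305, 0.1346, 0.0191]
tool_rot: [-0.0, 0.707, 0.707, 0.0]
contact_force: [-0.2, 4.2, 0.5]
gripper_width: 0.299
grasp_force: 2.1
```

```bash
python3 -c "
from h import *
plan((.632,-.097,.019),90.4)"
```

```text
t 10.425 tcp [0.6305 0.1346 0.0191] F [-0.2  4.2  0.5] shift [-9.263e+00  5.500e-02 -2.000e-03] turn [ 0.002 -0.003 -0.046]
```

Request:
{"name": "jog_arm", "arguments": {"targets": [[[-0.4, 0.05, 0], [0, 0, 0], 30], [[-0.8, 0.05, 0], [0, 0, 0], 30], [[-1.2, 0.05, 0], [0, 0, 0], 30], [[-1.6, 0.05, 0], [0, 0, 0], 30], [[-2.0, 0.05, 0], [0, 0, 0], 30], [[-2.4, 0.05, 0], [0, 0, 0], 30], [[-2.8, 0.05, 0], [0, 0, 0], 30], [[-3.2, 0.05, 0], [0, 0, 0], 30]]}}

```text
time: 11.42
tool_pos: [0.6315, 0.0549, 0.0191]
tool_rot: [-0.001, 0.707, 0.707, 0.0]
contact_force: [-1.3, 5.6, 4.0]
gripper_width: 0.302
grasp_force: 2.6
```

Request:
{"name": "jog_arm", "arguments": {"targets": [[[-0.4, 0, 0], [0, 0, 0], 30], [[-0.8, 0, 0], [0, 0, 0], 30], [[-1.2, 0, 0], [0, 0, 0], 30], [[-1.6, 0, 0], [0, 0, 0], 30], [[-2.0, 0, 0], [0, 0, 0], 30], [[-2.4, 0, 0], [0, 0, 0], 30], [[-2.8, 0, 0], [0, 0, 0], 30], [[-3.2, 0, 0], [0, 0, 0], 30]]}}

```text
time: 12.42
tool_pos: [0.6317, -0.0255, 0.019]
tool_rot: [-0.0, 0.707, 0.707, 0.0]
contact_force: [0.1, 5.2, 3.7]
gripper_width: 0.306
grasp_force: 2.6
```

Request:
{"name": "jog_arm", "arguments": {"targets": [[[-0.4, 0, 0], [0, 0, 0], 30], [[-0.8, 0, 0], [0, 0, 0], 30], [[-1.2, 0, 0], [0, 0, 0], 30], [[-1.5, 0, 0], [0, 0, 0], 30], [[-1.8, 0, 0], [0, 0, 0], 30], [[-2.0, 0, 0], [0, 0, 0], 30]]}}

```text
time: 13.18
tool_pos: [0.6317, -0.0753, 0.019]
tool_rot: [-0.0, 0.707, 0.707, 0.0]
contact_force: [-0.7, 4.9, 3.8]
gripper_width: 0.303
grasp_force: 2.8
```

```bash
python3 -c "
from h import *
plan((.632,-.097,.019),90.4)
p,d=snap('scene','pics/s3.png')
cv2.imwrite('pics/s3c.png',cv2.resize(cv2.cvtColor(p,cv2.COLOR_RGB2BGR)[120:320,120:380],None,fx=3,fy=3,interpolation=cv2.INTER_CUBIC))"
```

```text
t 13.175 tcp [ 0.6317 -0.0753  0.019 ] F [-0.7  4.9  3.8] shift [-0.867  0.01   0.001] turn [-0.    -0.003 -0.047]
```

View pics/s3c.png

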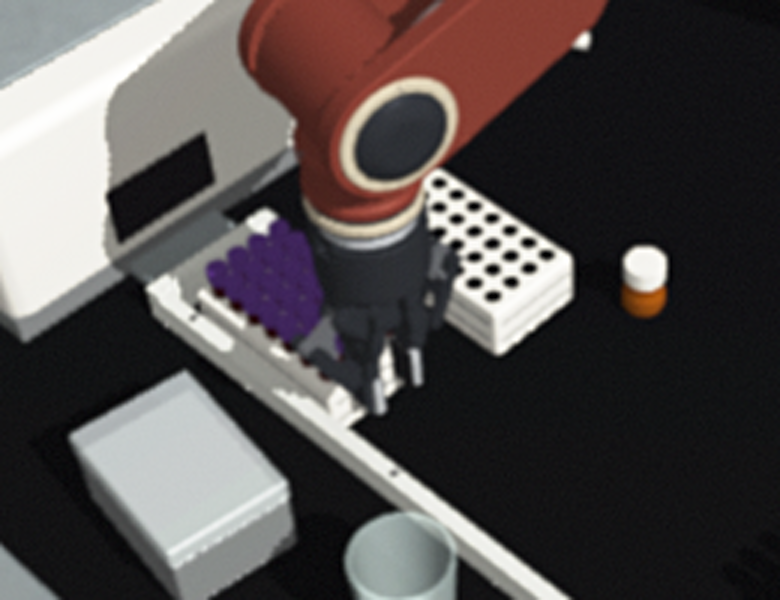

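The rack slides along the bar, with its lead end about 20 mm short of the stop (crop (200,290)). The gripper is clear of the empty rack. Creeping in.

Request:
{"name": "jog_arm", "arguments": {"targets": [[[-0.15, 0, 0], [0, 0, 0], 30], [[-0.3, 0, 0], [0, 0, 0], 30], [[-0.45, 0, 0], [0, 0, 0], 30], [[-0.55, 0, 0], [0, 0, 0], 30]]}}

```text
time: 13.72
tool_pos: [0.6317, -0.0886, 0.019]
tool_rot: [-0.0, 0.707, 0.707, 0.0]
contact_force: [1.0, 5.7, 5.1]
gripper_width: 0.299
grasp_force: 2.8
```

Request:
{"name": "jog_arm", "arguments": {"targets": [[[-0.08, 0, 0], [0, 0, 0], 30], [[-0.16, 0, 0], [0, 0, 0], 30]]}}

```text
time: 13.98
tool_pos: [0.6317, -0.0925, 0.019]
tool_rot: [-0.0, 0.707, 0.707, 0.0]
contact_force: [-0.2, 6.6, 3.0]
gripper_width: 0.305
grasp_force: 2.8
```

Request:
{"name": "jog_arm", "arguments": {"targets": [[[-0.08, 0, 0], [0, 0, 0], 30], [[-0.16, 0, 0], [0, 0, 0], 30]]}}

```text
time: 14.22
tool_pos: [0.6317, -0.0965, 0.019]
tool_rot: [-0.0, 0.707, 0.707, 0.0]
contact_force: [0.5, 5.4, 4.0]
gripper_width: 0.299
grasp_force: 2.8
```

Request:
{"name": "jog_arm", "arguments": {"targets": [[[-0.06, 0, 0], [0, 0, 0], 30], [[-0.12, 0, 0], [0, 0, 0], 30]]}}

```text
time: 14.48
tool_pos: [0.6317, -0.0995, 0.019]
tool_rot: [-0.0, 0.707, 0.707, 0.0]
contact_force: [0.4, 6.1, 4.0]
gripper_width: 0.299
grasp_force: 2.8
```

Request:
{"name": "jog_arm", "arguments": {"targets": [[[-0.06, 0, 0], [0, 0, 0], 30], [[-0.12, 0, 0], [0, 0, 0], 30]]}}

```text
time: 14.72
tool_pos: [0.6317, -0.1025, 0.019]
tool_rot: [-0.0, 0.707, 0.707, 0.0]
contact_force: [0.3, 5.9, 4.2]
gripper_width: 0.299
grasp_force: 2.8
```

Request:
{"name": "jog_arm", "arguments": {"targets": [[[-0.06, 0, 0], [0, 0, 0], 30], [[-0.12, 0, 0], [0, 0, 0], 30]]}}

```text
time: 14.98
tool_pos: [0.6317, -0.1034, 0.019]
tool_rot: [-0.002, 0.707, 0.707, 0.002]
contact_force: [0.3, 14.7, 6.1]
gripper_width: 0.302
grasp_force: 7.7
```

Request:
{"name": "jog_arm", "arguments": {"targets": [[[-0.06, 0, 0], [0, 0, 0], 30], [[-0.1, 0, 0], [0, 0, 0], 30]]}}

```text
time: 15.22
tool_pos: [0.6316, -0.1034, 0.019]
tool_rot: [-0.004, 0.707, 0.707, 0.003]
contact_force: [-0.3, 21.8, 7.7]
gripper_width: 0.302
grasp_force: 11.0
```

Request:
{"name": "jog_arm", "arguments": {"targets": [[[0.5, 0, 0], [0, 0, 0], 30], [[1.3, 0, 0], [0, 0, 0], 30], [[2.2, 0, 0], [0, 0, 0], 30], [[2.2, 0, -2.0], [0, 0, 0], 30], [[2.2, 0, -4.0], [0, 0, 0], 30], [[4.0, 1.0, -6.0], [0, 0, 0], 30], [[6.4, 0, -6.0], [0, 0, 0], 30], [[8.8, 0, -6.0], [0, 0, 0], 30]]}}

```text
time: 16.23
tool_pos: [0.6315, 0.1095, 0.1703]
tool_rot: [0.001, 0.707, 0.707, 0.001]
contact_force: [0.2, 1.1, -0.6]
gripper_width: 0.3
grasp_force: 0.0
```

```bash
python3 -c "
from h import *
rackpose('pics/t3.png'); p=cv2.imread('pics/t3.png')
X=cloud(np.load('pics/t3.npy'))[165:230,360:475]; 
q=X.reshape(-1,3); q=q[(q[:,2]>.036)&(q[:,2]<.085)]; print(len(q),cv2.minAreaRect(q[:,:2].astype(np.float32)))
plan((.5,.1,.25),90.4)
cv2.imwrite('pics/t3c.png',cv2.resize(p[150:290,310:490],None,fx=4,fy=4,interpolation=cv2.INTER_CUBIC))"
```

```text
caps 1124 ((0.6311641931533813, -0.21481645107269287), (0.08736388385295868, 0.19147759675979614), 0.4423520267009735)
2117 ((0.633993923664093, -0.18489399552345276), (0.14772886037826538, 0.08047102391719818), 89.21089935302734)
t 16.275 tcp [0.6303 0.1171 0.1696] F [-1.5  4.8 -0. ] shift [-0.636 -5.214 -3.224] turn [ 0.006 -0.037 -0.006]
```

View pics/t3c.png

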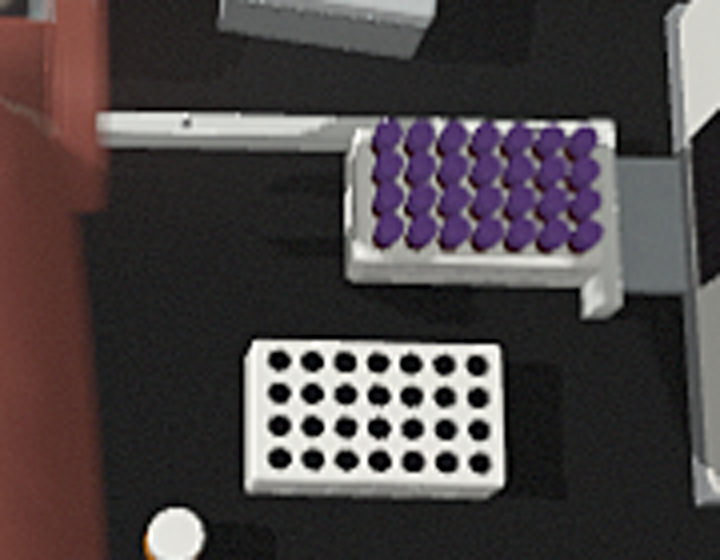

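The rack is against the end stop: its end is at crop (600,…), with no gap visible. The measured centre x is 0.634 against an expected 0.636, so there could be a 1–2 mm gap at the bar. I'll press +x once more at mid-side. The space between the racks is about 47 mm and the fingers are 22 mm.

Request:
{"name": "jog_arm", "arguments": {"targets": [[[-1.5, -0.5, 0], [0, 0, 1.3], 30], [[-3.5, -1.0, 0], [0, 0, 2.6], 30], [[-5.5, -1.6, 0], [0, 0, 3.9], 30], [[-7.5, -2.4, 0], [0, 0, 5.2], 30], [[-9.5, -2.4, 0], [0, 0, 6.5], 30], [[-11.0, -2.4, 0], [0, 0, 7.8], 30], [[-12.0, -2.4, 0], [0, 0, 9.1], 30], [[-12.0, -2.4, 0], [0, 0, 10.4], 30]]}}

```text
time: 17.27
tool_pos: [0.5716, -0.1939, 0.1684]
tool_rot: [0.0, 0.998, 0.055, -0.0]
contact_force: [-0.0, 0.8, -1.1]
gripper_width: 0.3
grasp_force: 0.0
```

```bash
python3 -c "
from h import *
plan((.570,-.184,.17),.4)"
```

```text
t 17.275 tcp [ 0.5716 -0.1939  0.1684] F [-0.   0.8 -1.1] shift [-0.019 -0.402 -0.065] turn [0.004 0.005 0.745]
```

Request:
{"name": "jog_arm", "arguments": {"targets": [[[0, -0.4, 0], [0, 0, 0.75], 40], [[0, -0.4, 0], [0, 0, 0.75], 40], [[0, -0.4, 0], [0, 0, 0.75], 40]]}}

```text
time: 17.65
tool_pos: [0.5707, -0.1824, 0.1687]
tool_rot: [0.0, 1.0, 0.008, -0.0]
contact_force: [0.1, 0.7, -0.4]
gripper_width: 0.401
grasp_force: 0.0
```

```bash
python3 -c "
from h import *
plan((.570,-.184,.019),.4)"
```

```text
t 17.65 tcp [ 0.5707 -0.1824  0.1687] F [ 0.1  0.7 -0.4] shift [-0.029  0.063  5.986] turn [0.002 0.002 0.069]
```

Request:
{"name": "jog_arm", "arguments": {"targets": [[[-0.03, 0, 1.0], [0, 0, 0.07], 40], [[-0.03, 0, 2.2], [0, 0, 0.07], 40], [[-0.03, 0, 3.2], [0, 0, 0.07], 40], [[-0.03, 0, 4.2], [0, 0, 0.07], 40], [[-0.03, 0, 5.2], [0, 0, 0.07], 40], [[-0.03, 0, 5.8], [0, 0, 0.07], 40], [[-0.03, 0, 5.95], [0, 0, 0.07], 40], [[-0.03, 0, 5.95], [0, 0, 0.07], 40]]}}

```text
time: 18.65
tool_pos: [0.5705, -0.1828, 0.0206]
tool_rot: [0.0, 1.0, 0.003, 0.0]
contact_force: [-0.0, -0.1, 0.6]
gripper_width: 0.397
grasp_force: 0.0
```

Request:
{"name": "jog_arm", "arguments": {"targets": [[[0.2, 0, 0], [0, 0, 0], 40], [[0.35, 0, 0], [0, 0, 0], 40], [[0.45, 0, 0], [0, 0, 0], 40], [[0.5, 0, 0], [0, 0, 0], 40]]}}

```text
time: 19.15
tool_pos: [0.5828, -0.1826, 0.0203]
tool_rot: [0.0, 1.0, 0.002, 0.0]
contact_force: [0.2, -0.4, -0.9]
gripper_width: 0.4
grasp_force: 0.0
```

Request:
{"name": "jog_arm", "arguments": {"targets": [[[0.06, 0, 0], [0, 0, 0], 40], [[0.1, 0, 0], [0, 0, 0], 40]]}}

```text
time: 19.4
tool_pos: [0.5836, -0.1825, 0.02]
tool_rot: [-0.0, 1.0, 0.002, -0.002]
contact_force: [-8.0, 0.2, 6.1]
gripper_width: 0.4
grasp_force: 4.0
```

Request:
{"name": "jog_arm", "arguments": {"targets": [[[0.06, 0, 0], [0, 0, 0], 40], [[0.12, 0, 0], [0, 0, 0], 40]]}}

```text
time: 19.65
tool_pos: [0.5849, -0.1826, 0.0199]
tool_rot: [-0.0, 1.0, 0.003, -0.004]
contact_force: [-15.0, -1.6, 12.1]
gripper_width: 0.398
grasp_force: 7.6
```

Request:
{"name": "jog_arm", "arguments": {"targets": [[[0.06, 0, 0], [0, 0, 0], 40], [[0.06, 0, 0], [0, 0, 0], 40]]}}

```text
time: 19.9
tool_pos: [0.585, -0.1828, 0.02]
tool_rot: [-0.0, 1.0, 0.003, -0.006]
contact_force: [-17.7, -0.6, 13.7]
gripper_width: 0.401
grasp_force: 9.3
```

It's flush: TCP x 0.585 is just where the bar should stop it. Retreat straight back, up and away.

Request:
{"name": "jog_arm", "arguments": {"targets": [[[-0.3, 0, 0], [0, 0, 0], 40], [[-0.65, 0, 0], [0, 0, 0], 40], [[-0.65, 0, 0], [0, 0, 0], 40], [[-0.65, 0, -1.5], [0, 0, 0], 40], [[-0.65, 0, -3.5], [0, 0, 0], 40], [[-0.65, 0, -5.5], [0, 0, 0], 40], [[-1.5, 0, -7.5], [0, 0, 0], 40], [[-3.0, -2.0, -8.0], [0, 0, 0], 40]]}}

```text
time: 20.9
tool_pos: [0.5174, -0.1358, 0.2254]
tool_rot: [0.002, 1.0, 0.001, 0.004]
contact_force: [0.2, 0.9, 0.4]
gripper_width: 0.403
grasp_force: 0.0
```

Request:
{"name": "jog_arm", "arguments": {"targets": [[[-1.0, -2.3, 0], [0, 0, 0], 40], [[-2.0, -4.6, 0], [0, 0, 0], 40], [[-3.0, -6.9, 0], [0, 0, 0], 40], [[-3.0, -9.2, 0], [0, 0, 0], 40], [[-3.0, -11.5, 0], [0, 0, 0], 40], [[-3.0, -11.5, 0], [0, 0, 0], 40], [[-3.0, -11.5, 0], [0, 0, 0], 40]]}}

```text
time: 21.78
tool_pos: [0.4386, 0.1534, 0.2198]
tool_rot: [0.0, 1.0, 0.003, 0.0]
contact_force: [0.2, -0.3, -0.3]
gripper_width: 0.399
grasp_force: 0.0
```

```bash
python3 -c "
from h import *
p,d=snap('top','pics/t4.png'); p=cv2.imread('pics/t4.png')
q=cloud(d)[165:230,360:475].reshape(-1,3); q=q[(q[:,2]>.036)&(q[:,2]<.085)]; print(len(q),cv2.minAreaRect(q[:,:2].astype(np.float32)))
q=cloud(d)[228:280,365:445].reshape(-1,3); q=q[(q[:,2]>.035)&(q[:,2]<.06)]; print('empty',cv2.minAreaRect(q[:,:2].astype(np.float32)))
cv2.imwrite('pics/t4c.png',cv2.resize(p[100:300,260:500],None,fx=3,fy=3,interpolation=cv2.INTER_CUBIC)); print(state()['tool_pos'],state()['contact_force'])"
```

```text
2116 ((0.6347161531448364, -0.18583431839942932), (0.08099276572465897, 0.14802022278308868), 0.07085604965686798)
empty ((0.5077900290489197, -0.12346014380455017), (0.0813530758023262, 0.14185281097888947), 0.2930348217487335)
[0.43876341 0.15277639 0.21976148] [0.39901657 1.0258667  0.42512219]
```

View pics/t4c.png

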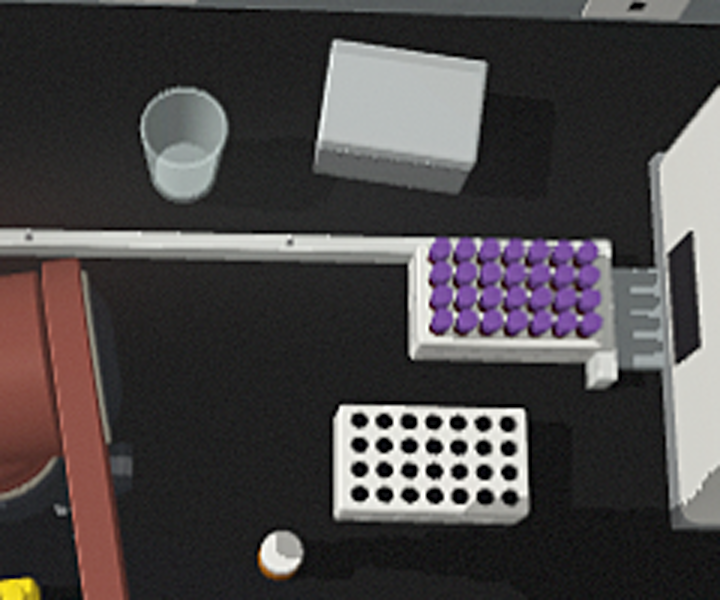

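The rack sits flush in the corner (crop (410–610, 240–360)). The empty rack, jar, beaker and tip box haven't moved, and the arm is clear.

```bash
python3 -c "
from plant import *
print(job_done())"
```

```text
the job is handed in; nothing more can be done
None
```

The full rack is against the guide bar and the end stop: it was pushed up to firm contact on both and looks flush in the last picture. The empty rack measured unmoved, the rest in view looked undisturbed, the arm finished clear, and the job was handed in at about 22 s.

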